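Hold the filter flap at its balance point in front of the lamp

ROBOT

A 7-joint arm with a two-finger parallel gripper is mounted at the origin on the work surface. World frame = base frame: x ahead of the robot, y to its left, z up, the work surface at z = 0. Lengths are in m, angles in degrees, forces in N, time in s.
With the tool pointing down it reaches from about 0.4 to 0.9 m from the base axis. Payload 5.5 kg.
Tool frame: the origin (TCP) lies midway between the tips of the shut fingers; the grasp point (between the pads) lies 19 mm behind it; z points along the fingers, x is the direction in which the jaws open and shut, and the axes are right-handed (so a half turn about z gives the same grasp; the last joint's range is limited). The gripper opens to 85 mm and grips with 20 to 120 N. Pads are 22 mm wide; open, the fingers measure 114 mm over their backs; the gripper's body (76 mm by 85 mm) begins 54 mm behind the grasp point. The pads swing forward as they close: fully open they stand 13 mm farther back than shut.
Start: joints at [91.627, 28.699, -24.465, 88.831, 12.651, 65.22, -12.049], TCP at [0.151, -0.632, 0.231] pointing down, gripper open.
Joint ranges: [-164.97, 164.97], [-17.58, 116.51], [-87.97, 89.64], [11.32, 138.91], [-80.73, 260.73], [10.89, 115.49], [-147.41, 147.41]. Speed limits (degrees/s): [147.25, 147.25, 180, 180, 180, 180, 180].

INTERFACE

Orientations are given as a 3x3 rotation matrix whose columns are the frame's x, y, z axes.
In Python, from station import * gives the robot as it stands.
- The arm moves only by the tool jog_arm, never from a script. Its argument "plan" is a list of rows, each a list of 3 entries, a list of its own where there are three numbers: the shift along the tool's x, y, z in cm, then the turn, a rotation vector about the tool's x, y, z in rad, then the opening in per cent of the stroke, from 0 (shut) to 100 (fully open). A call has 1 to 12 rows; each row is the pose to reach, as a shift and turn from the pose measured when the call began, along the tool's axes at that moment; what a row does not reach only later rows make up. A row lasts 1/8 s, in which the tool goes at most 62.5 mm and 10.7 degrees, less where a joint would pass 70% of its speed; a pose out of reach is approached as far as the arm can. A call with a gripper value outside its range is refused whole. The fingers move at their own pace and stop on an object; "force" is the grip in N (left out, the last holds). Time passes only in rows, so rows that repeat a pose let the fingers close. It gives the time, the measured TCP pose, the force and the opening at its end, in the units of the state.
- get_obs(): the state, without advancing time (a new reading comes with each control period).
- snapshot(name): name is "scene" or "side" or "wrist"; returns (picture, depth): 480x640x3 uint8, red, green, blue; 480x640 float32, m along the optical axis (not along the pixel's ray), 0 where there is no reading.
- camera_info(name): a dict with "vertical_fov" (degrees; the focal length in pixels is half the picture's height over the tangent of half this angle, whatever the lens; pixels are square), "cx", "cy" (the principal point, pixels), "k1" (the pictures are not rectified: a ray, as slopes to the right and down, at radius r is drawn at 1 + k1 r^2 times it, then the intrinsics apply), "view" (4x4, takes a point from world to camera coordinates); the wrist camera has in their place "hand_eye" (4x4, takes a point from camera to tool coordinates, whose origin is the TCP and whose axes are the tool frame's). Camera axes: x right, y down, z forward; pixel columns grow to the right and rows downward; lengths in m; the calibration is good to about 2 mm. A picture is of the moment at which its call begins: read the wrist's pose just before it. camera_info takes no time and is no camera call.
- finish_job(): hands the job in, once; it reports no verdict.
The state is a dict: "time": time; "qpos": joint angles; "joint_vel": joint speeds; "effort": joint torques, N m; "tcp_pos": TCP position; "ee_rot": TCP orientation; "wrist_force": force on the tool from outside, world axes, zero at the start; "torque": the same for the moment, N m; "gripper_width": finger opening in m.
Only numpy, scipy, OpenCV 4.12 (cv2) and the standard library are available. Lean on these libraries where they do the work, as an engineer would, in place of code of your own. Each camera call takes 0.05 s, during which the arm holds its last target.

TASK

Unscrew the blue captive cap a quarter turn anticlockwise, to its stop, so that its yellow tongue frees the filter flap. Then take the flap by its orange bar, swing it up to its balance point, straight upright in front of the violet lamp, and finish still holding it there: the program ends with the gripper on the flap, keeping it upright. Do not let the flap drop back or tip over towards the lamp, leave the cap unscrewed, and leave the loose things on the bench alone.

Things in the scene. Friction and masses are not known exactly. Their poses are not given: they have to be found in the camera images.
- flap_hinge (a point): Middle of the flap's hinge axis, 60 mm above the bench, on the fixed filter stage (aluminium plate 400 x 250 x 12 mm). Its y axis is the hinge axis; its x axis is level and points to the lamp, whose front is 115 mm away (barrel 56 mm across, axis 98 mm above the bench; all of the lamp below 136 mm). The stage is turned by up to 0.45 rad about the vertical.
- flap (a joint): Tilt of the flap about the hinge, rad: 0 = straight upright, its balance point; -0.85 = leaning back on its rest, away from the lamp (the start); up to +0.72 = tipped over towards the lamp. The hinge is almost free: let go, the flap (about 0.24 kg, 88 mm wide) falls to one side or the other. The tongue of the cap blocks it near -0.8 until the cap is unscrewed.
- handle_bar (a point): Centre of the flap's orange handle bar: round, 16 mm thick, 92 mm long, parallel to the hinge axis and 115 mm from it; 136 mm above the bench at the start, 175 mm when upright. Two posts (70 mm free between them) hold it 41 mm clear of the black window frame, so it can be pinched across from above at any tilt and turns between the fingers. y axis along the bar, z axis from hinge to bar.
- lock_cap (a joint): Turn of the blue captive cap, rad: 0 to 0.2 at the start (locked, its yellow tongue lies over the flap's yellow ear); grows anticlockwise seen from above to 1.57, the stop (tongue pointing to the lamp, flap free). It turns in place, does not rise or come off, stays where it is left, and needs about 0.06 N m.
- cap_centre (a point): Centre of the blue knurled cap, half-way up: 36 mm in diameter, 36 mm high, upright axis, middle 134 mm and top 152 mm above the bench, on a fixed post. Under it the yellow tongue, 58 mm long from the cap's axis, 14 mm wide, its top 115 mm above the bench; it points along this point's -y axis, which turns with the cap.
- vial_mid (a point): Bystander: amber glass vial with black cap, 32 mm across, 75 mm high; point half-way up.
- jar_mid (a point): Bystander: clear jar with white lid, 52 mm across, 65 mm high; point half-way up.
- post_mid (a point): Bystander: steel optics post 13 mm across on a 44 mm round foot, 75 mm high; point half-way up.
- dish_mid (a point): Bystander: shallow clear dish, 90 mm across, 16 mm high; point half-way up.
- slide_box_mid (a point): Bystander: green slide box 85 x 45 x 30 mm; point at its centre.
- lens_ring_mid (a point): Bystander: dark ring 48 mm across, 12 mm high, lying on the stage plate between lock post and lamp; point half-way up.
- driver_grip (a point): Bystander: screwdriver 170 mm long with black handle, lying on the bench; point on its handle.

How it is judged (in metres and radians):
On the way, in this order (a step that is already met when the one before it is completed fails the run):
1. the cap is unscrewed while the flap still leans on its rest (value of joint lock_cap above 1.2 rad and value of joint flap below -0.6 rad), for 0.1 s.
2. the flap is held upright at its balance point by the gripper (value of joint flap between -0.08 and 0.08 rad and velocity of joint flap between -0.15 and 0.15 rad/s and contact force between the fingers and flap above 0.3 N and value of joint lock_cap above 1.2 rad), for 0.3 s.
At the end, for the whole second after the job is handed in: The flap stands within 0.08 rad of upright and still (below 0.15 rad/s), the fingers touching it and keeping it there (over 0.3 N), the cap unscrewed by more than 1.2 rad (all of step 2); the arm keeps its last pose, push and grip.
It fails at once if the flap tips over towards the lamp (more than 0.35 rad) (value of joint flap above 0.35 rad).
It fails at once if the flap is dropped or flung (faster than 2.5 rad/s) (velocity of joint flap above 2.5 rad/s or velocity of joint flap below -2.5 rad/s).
It fails at once if a loose thing on the bench is shifted by more than 25 mm (distance of any of vial_mid, jar_mid, post_mid, dish_mid, slide_box_mid, lens_ring_mid, driver_grip from where it was at the start of the episode above 0.025 m).
It also fails if it takes over 42 s, if anything falls off the work surface, if the arm or the gripper's body presses on something with over 40 N, if the wrist force passes 120 N, or if a joint passes its speed limit or range.

## Working session

There is one attempt and no reset: what is moved stays moved. The work goes in short steps, Python scripts to look and compute and a tool call to move; the robot and the scene stay as the last step left them, time stands still between calls to the robot, and variables do not carry over. Pictures are saved under pics/ and viewed, and the job is handed in when it is done.

Besides the shell and the picture viewer there is one more tool, called after "Emit:" as name(argument=value, ...) on one line, values as JSON. jog_arm: Moves the arm, as the interface text tells. Its arguments: {"type":"object","properties":{"plan":{"type":"array"},"force":{"type":"number"}},"required":["plan"]}

```bash
ls; mkdir -p pics
cat > h.py <<'E'
from station import *
import numpy as np, cv2
def snap(n,f):
    o=get_obs(); p,d=snapshot(n); cv2.imwrite('pics/%s.png'%f,p[:,:,::-1]); np.save('pics/%s.npy'%f,d); 
    import pickle; pickle.dump((o,camera_info(n)),open('pics/%s.pkl'%f,'wb')); return o,p,d
def load(f):
    import pickle; o,c=pickle.load(open('pics/%s.pkl'%f,'rb')); return o,c,cv2.imread('pics/%s.png'%f),np.load('pics/%s.npy'%f)
def K(c): 
    f=240/np.tan(np.radians(c['vertical_fov'])/2); return np.array([[f,0,c['cx']],[0,f,c['cy']],[0,0,1.]])
def T(o,c):
    if 'view' in c: return np.linalg.inv(np.array(c['view']))
    M=np.eye(4); M[:3,:3]=np.array(o['ee_rot']).reshape(3,3); M[:3,3]=o['tcp_pos']; return M@np.array(c['hand_eye'])
def slopes(c,uv):
    uv=np.asarray(uv,float).reshape(-1,2)
    k=K(c); s=(uv-[c['cx'],c['cy']])/k[0,0]; r=np.linalg.norm(s,axis=1,keepdims=True); q=r.copy()
    for _ in range(30): q=r/(1+c['k1']*q**2)
    return s*(q/np.maximum(r,1e-12))
def world(f,uv,z=None,depth=None):
    o,c,p,d=load(f); M=T(o,c); s=slopes(c,uv); out=[]
    for (a,b),(u,v) in zip(s,np.asarray(uv).reshape(-1,2)):
        r=M[:3,:3]@[a,b,1]
        if z is not None: t=(z-M[2,3])/r[2]
        else: 
            t=d[int(round(v)),int(round(u))]
        out.append(M[:3,3]+t*r)
    return np.array(out)
E
python3 - <<'E'
from h import *
for n in ['scene','side','wrist']: snap(n,n+'0')
print(get_obs()); print(camera_info('wrist'),camera_info('scene'),camera_info('side'))
E
```

```text
pics
{'time': 0.15, 'qpos': array([ 91.62679693,  28.74237641, -24.45478762,  88.87649056,
        12.652453  ,  65.22098228, -12.04985229]), 'joint_vel': array([-0.002657  , -0.15332179,  0.01839543, -0.15629981, -0.11228593,
        0.14093041,  0.01957935]), 'effort': array([-7.20898242e-03, -5.70040262e+01, -5.82580715e+00, -2.81283796e+01,
        1.05781382e-02,  7.84751843e-03, -3.46718366e-05]), 'tcp_pos': array([ 0.15105421, -0.63165946,  0.23049549]), 'ee_rot': array([[ 2.32680884e-01, -9.72553084e-01, -3.24815060e-04],
       [-9.72551963e-01, -2.32681109e-01,  1.47672878e-03],
       [-1.51177546e-03, -2.77070337e-05, -9.99998857e-01]]), 'wrist_force': array([0.18600817, 0.29183336, 0.36230002]), 'torque': array([-0.0575041 ,  0.0395679 ,  0.00964058]), 'gripper_width': 0.08530522561325961}
{'vertical_fov': 58.20166732365315, 'cx': 318.98920280663066, 'cy': 246.485181750321, 'k1': -0.024364259447019185, 'hand_eye': array([[ 9.99999989e-01,  1.18040783e-04,  8.55055616e-05,
         1.07613308e-03],
       [-1.38689854e-04,  9.51030823e-01,  3.09096028e-01,
        -7.8689
[... 220 characters left out ...]
cx': 319.1460067791638, 'cy': 236.14945223045171, 'k1': -0.16276422582280695, 'view': array([[-0.12390268,  0.9921947 ,  0.01406451,  0.03501518],
       [ 0.56363788,  0.08203672, -0.82193815, -0.18867126],
       [-0.81667648, -0.09391305, -0.56940308,  1.86212237],
       [ 0.        ,  0.        ,  0.        ,  1.        ]])} {'vertical_fov': 45.586290444596536, 'cx': 310.888776252377, 'cy': 231.1529821027573, 'k1': -0.017050101248708312, 'view': array([[-0.98738481, -0.15828496,  0.00413536,  0.52531363],
       [-0.09673088,  0.58232066, -0.80718386,  0.13360567],
       [ 0.12535695, -0.7974011 , -0.59028562,  1.41324999],
       [ 0.        ,  0.        ,  0.        ,  1.        ]])}
```

View pics/scene0.png

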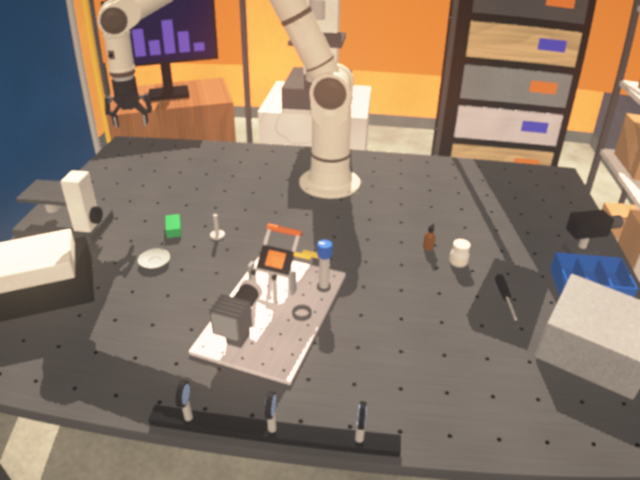

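View pics/side0.png

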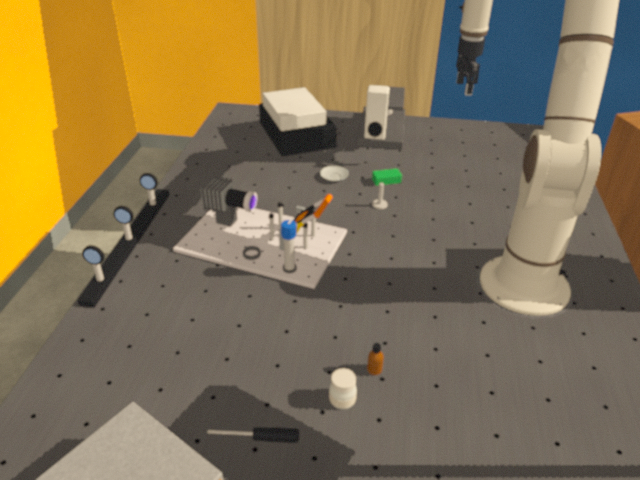

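View pics/wrist0.png

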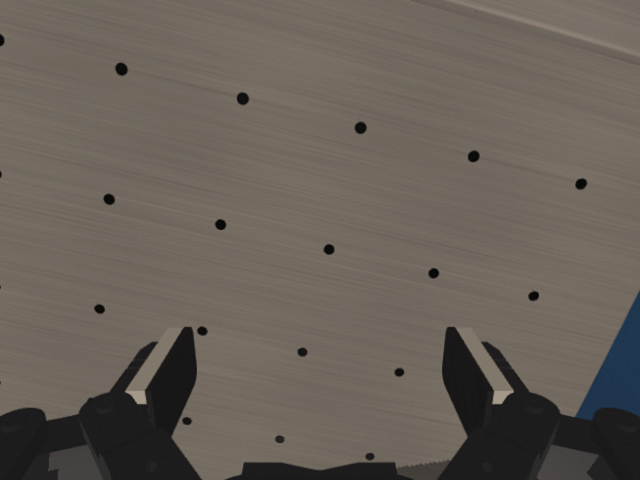

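Scene: flap with its orange bar near (283,230), blue cap near (324,247), tongue near (305,255), lamp at lower left (235,310). I'll enlarge both views.

Run:
```python
from h import *
p=load('scene0')[2][210:390,180:360]; cv2.imwrite('pics/sc.png',cv2.resize(p,(720,720),interpolation=3)[:600])
p=load('side0')[2][165:295,165:355]; cv2.imwrite('pics/sd.png',cv2.resize(p,(760,520),interpolation=3))
print(world('scene0',[[324,245],[324,252]],z=0.134), world('side0',[[288,229]],z=.152))
```

```text
[[0.56271864 0.04528186 0.134     ]
 [0.59191878 0.04870644 0.134     ]] [[0.5761586  0.06828224 0.152     ]]
```

View pics/sc.png

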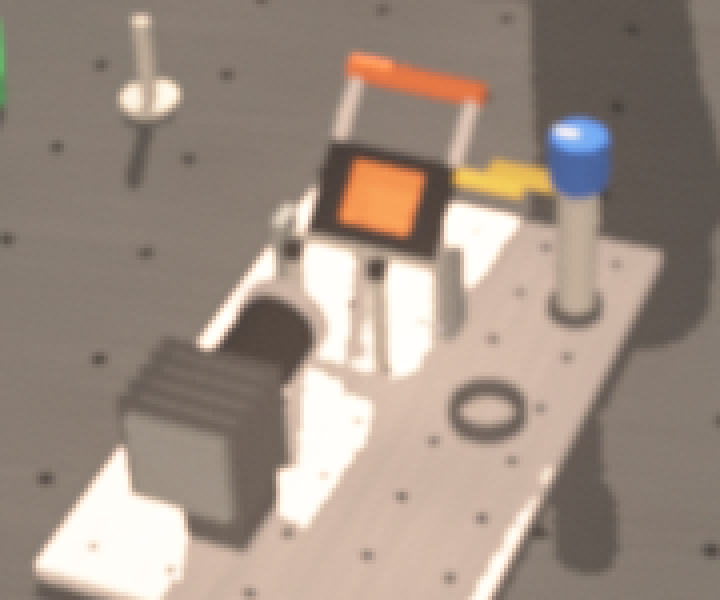

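View pics/sd.png

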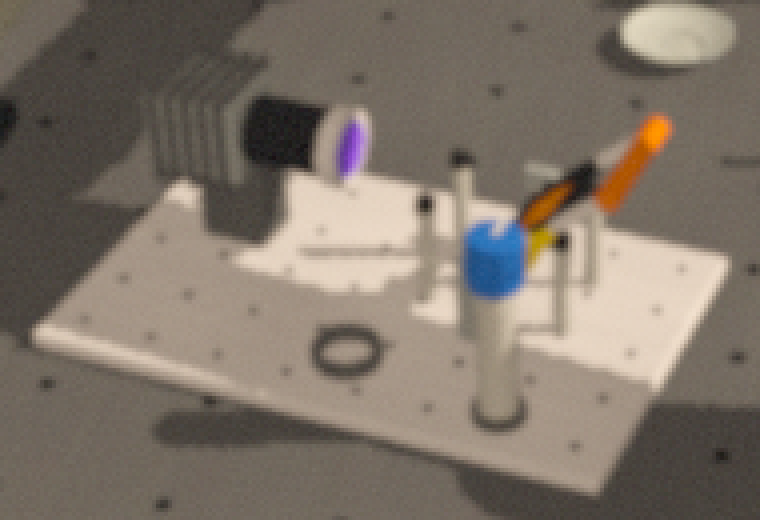

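Run:
```python
from h import *
print('cap',world('scene0',[[325,243.2]],z=0.152), world('side0',[[289,224.5]],z=.152))
b1=world('scene0',[[268.7,226.2],[300,233.2]],z=.136); print(b1)
b2=world('side0',[[329.2,197.5],[316.8,215]],z=.136);print(b2)
for b in(b1,b2): d=b[1]-b[0]; print(b.mean(0),np.linalg.norm(d),np.degrees(np.arctan2(-d[0],d[1])))
# plate front edge in scene: corners
c=world('scene0',[[180+37/4,210+570/4],[180+662/4,210+255/4]],z=.012)
print('plate',c); c=world('side0',[[165+35/4,165+330/4],[165+730/4,165+260/4],[165+600/4,165+490/4],[165+178/4,165+183/4]],z=.012);print(c)
print(world('scene0',[[180+453/4,210+175/4],[180+552/4,210+183/4]],z=.115))
```

```text
cap [[0.5798222  0.04940217 0.152     ]] [[0.57727732 0.05002492 0.152     ]]
[[ 0.50253237 -0.10744349  0.136     ]
 [ 0.52275931 -0.02144609  0.136     ]]
[[ 0.50171666 -0.10750898  0.136     ]
 [ 0.5214487  -0.02311257  0.136     ]]
[ 0.51264584 -0.06444479  0.136     ] 0.08834411854571121 -13.235632262299033
[ 0.51158268 -0.06531077  0.136     ] 0.08667240683102813 -13.159478485341204
plate [[ 0.853071   -0.22572678  0.012     ]
 [ 0.5169832   0.10051871  0.012     ]]
[[ 0.89799933  0.01067147  0.012     ]
 [ 0.45262315 -0.14308382  0.012     ]
 [ 0.50501579  0.10579692  0.012     ]
 [ 0.85654509 -0.1718344   0.012     ]]
[[ 0.584583   -0.02904287  0.115     ]
 [ 0.58400423  0.03313886  0.115     ]]
```

Both cameras agree: cap at (0.5785, 0.0497), bar at (0.512, -0.065), hinge x at about -13.3°, and the cap and bar are at plausible heights. Now moving above the cap.

Emit:
jog_arm(plan=[[[-28,-29,-3],[0,0,-0.3],100],[[-28,-29,-3],[0,0,-0.3],100],[[-28,-29,-3],[0,0,-0.3],100],[[-28,-29,-3],[0,0,-0.3],100],[[-28,-29,-3],[0,0,-0.3],100],[[-28,-29,-3],[0,0,-0.3],100],[[-28,-29,-3],[0,0,-0.3],100]])

```text
time: 1.02
tcp_pos: [0.3698, -0.2883, 0.2614]
ee_rot: [[0.514, -0.858, 0.0], [-0.858, -0.514, 0.001], [-0.001, -0.001, -1.0]]
wrist_force: [0.2, 0.1, 0.4]
gripper_width: 0.0849
```

Emit:
jog_arm(plan=[[[-18.3,-35.3,0],[0,0,-0.25],100],[[-18.3,-35.3,0],[0,0,-0.25],100],[[-18.3,-35.3,0],[0,0,-0.25],100],[[-18.3,-35.3,0],[0,0,-0.25],100],[[-18.3,-35.3,0],[0,0,-0.25],100],[[-18.3,-35.3,0],[0,0,-0.25],100],[[-18.3,-35.3,0],[0,0,-0.25],100],[[-18.3,-35.3,0],[0,0,-0.25],100]])

```text
time: 2.02
tcp_pos: [0.5788, 0.0533, 0.2615]
ee_rot: [[0.714, -0.701, -0.0], [-0.701, -0.714, 0.003], [-0.002, -0.002, -1.0]]
wrist_force: [-0.1, -0.7, 0.3]
gripper_width: 0.0854
```

Run:
```python
from h import *
o,p,d=snap('wrist','w1'); print(o['qpos'],o['tcp_pos'],o['ee_rot'])
```

```text
[ 30.50594888  25.74363155 -50.57666655  96.5605258   21.0579122
  67.78916215 -69.85021261] [0.57876311 0.05330914 0.26149982] [[ 7.13542394e-01 -7.00612028e-01 -1.93454494e-04]
 [-7.00608184e-01 -7.13539343e-01  3.12695565e-03]
 [-2.32882013e-03 -2.09567962e-03 -9.99995092e-01]]
```

View pics/w1.png

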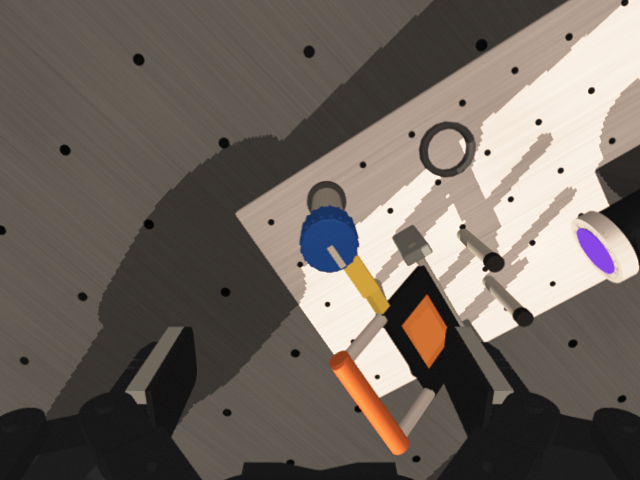

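The wrist view shows the cap top near (329,235), the tongue running to (381,305), and the bar from (341,360) to (400,447). I'll measure these.

Run:
```python
from h import *
p=load('w1')[2][180:480,270:470]; cv2.imwrite('pics/w1c.png',cv2.resize(p,(400,600),interpolation=3))
p=load('w1')[2][190:290,280:420]; cv2.imwrite('pics/w1d.png',cv2.resize(p,(700,500),interpolation=3))
print('cap',world('w1',[[329,234]],z=.152),world('w1',[[329,238]]))
b=world('w1',[[341,360],[401,447]],z=.144);print(b,b.mean(0)); print(world('w1',[[341,362],[371,403],[399,443]]))
print(world('w1',[[341,258],[381,306]],z=.115))
```

```text
cap [[0.58648454 0.05193035 0.152     ]] [[0.58486117 0.05027425 0.15275435]]
[[ 0.52755544 -0.02120167  0.144     ]
 [ 0.50775631 -0.10757237  0.144     ]] [ 0.51765588 -0.06438702  0.144     ]
[[ 0.52652217 -0.02227753  0.14417467]
 [ 0.51844484 -0.0621942   0.14418781]
 [ 0.50894357 -0.10402607  0.14357404]]
[[ 0.57325123  0.02492866  0.115     ]
 [ 0.56845084 -0.0230078   0.115     ]]
```

View pics/w1d.png

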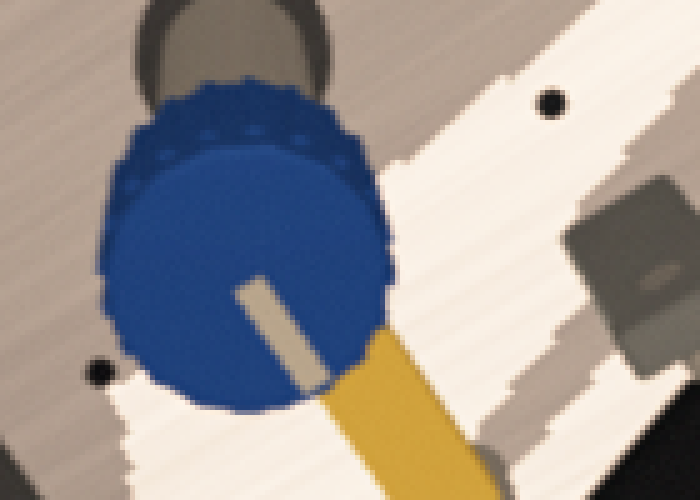

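Run:
```python
from h import *
c=world('w1',[[329.6,245.8]],z=.152)[0];print(c)
o=load('w1')[0]; print(np.array(o['ee_rot']).T@(np.array([c[0],c[1],.124])-o['tcp_pos']))
```

```text
[0.58149416 0.04624299 0.152     ]
[0.00721953 0.00341673 0.13747653]
```

Emit:
jog_arm(plan=[[[0.55,0.3,5],[0,0,0],100],[[0.55,0.3,9],[0,0,0],100],[[0.55,0.3,12],[0,0,0],100],[[0.55,0.3,13.6],[0,0,0],100],[[0.55,0.3,13.6],[0,0,0],100],[[0.55,0.3,13.6],[0,0,0],100]], force=30)

```text
time: 2.82
tcp_pos: [0.5809, 0.0451, 0.1266]
ee_rot: [[0.711, -0.703, 0.001], [-0.703, -0.711, 0.002], [-0.0, -0.002, -1.0]]
wrist_force: [-0.1, -0.2, -0.8]
gripper_width: 0.0854
```

Run:
```python
from h import *
o,p,d=snap('wrist','w2'); print(o['qpos'],o['tcp_pos'],o['wrist_force'])
```

```text
[ 26.68226449  34.45097197 -44.98158181 103.38148884  29.35019629
  54.44174302 -75.53510764] [0.58087634 0.04505638 0.12660431] [-0.12293171 -0.17669663 -0.77512487]
```

View pics/w2.png

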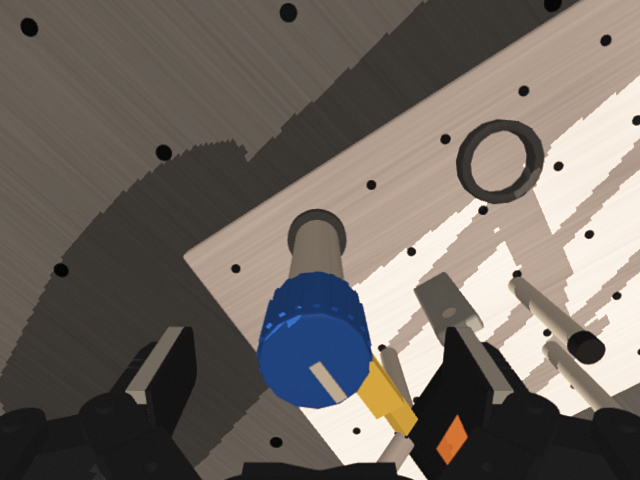

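Run:
```python
from h import *
c=world('w2',[[314.5,361]],z=.152)[0];print(c)
o=load('w2')[0]; print(np.array(o['ee_rot']).T@(c-o['tcp_pos']))
```

```text
[0.58185623 0.04713524 0.152     ]
[-0.00077111 -0.00221485 -0.02539139]
```

Emit:
jog_arm(plan=[[[-0.15,-0.22,0.2],[0,0,0],100],[[-0.15,-0.22,0.2],[0,0,0],40],[[-0.15,-0.22,0.2],[0,0,0],30],[[-0.15,-0.22,0.2],[0,0,0],30],[[-0.15,-0.22,0.2],[0,0,0],30],[[-0.15,-0.22,0.2],[0,0,0],30]], force=30)

```text
time: 3.62
tcp_pos: [0.5816, 0.0478, 0.125]
ee_rot: [[0.711, -0.703, 0.002], [-0.703, -0.711, 0.001], [0.0, -0.002, -1.0]]
wrist_force: [-1.4, -0.2, 2.5]
gripper_width: 0.0353
```

Emit:
jog_arm(plan=[[[-0.0,0,0],[0,0,-0.12],25],[[0,0,0],[0,0,-0.25],25],[[0,0,0],[0,0,-0.38],25],[[0,0,0],[0,0,-0.51],25],[[0,0,0],[0,0,-0.64],25],[[0,0,0],[0,0,-0.77],25],[[0,0,0],[0,0,-0.9],25],[[0,0,0],[0,0,-1.03],25],[[0,0,0],[0,0,-1.16],25],[[0,0,0],[0,0,-1.29],25],[[0,0,0],[0,0,-1.42],25],[[0,0,0],[0,0,-1.48],25]])

```text
time: 5.12
tcp_pos: [0.5816, 0.0478, 0.125]
ee_rot: [[0.763, 0.647, 0.002], [0.647, -0.763, 0.002], [0.002, -0.0, -1.0]]
wrist_force: [-0.2, 0.4, 2.5]
gripper_width: 0.0346
```

Run:
```python
from h import *
o,p,d=snap('wrist','w3'); print(o['qpos'],o['tcp_pos'],o['wrist_force'],o['torque'])
```

```text
[ 37.17536392  43.78330874 -63.06767946 103.00750628  44.24952464
  61.96957205  -1.91035525] [0.5816313  0.04782711 0.12499323] [-0.24613676  0.41811388  2.54030409] [-0.10845466  0.23287074 -0.06076341]
```

View pics/w3.png

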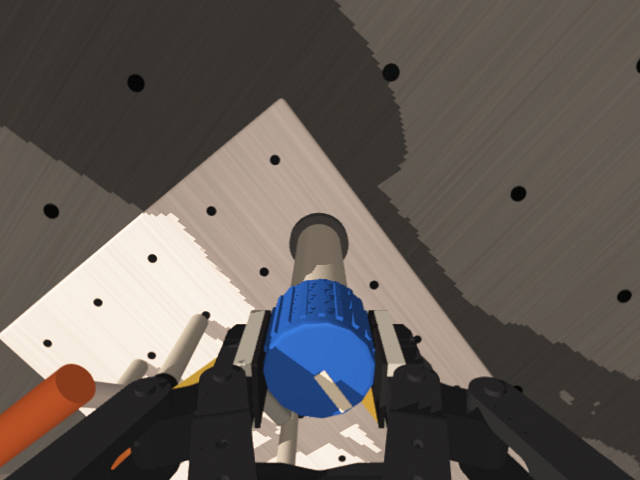

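The cap turned with the gripper: the mark stayed put relative to the jaws, and the torque is 0.06 N m. Now a little further, to the stop.

Emit:
jog_arm(plan=[[[0,0,0],[0,0,-0.05],25],[[0,0,0],[0,0,-0.08],25],[[0,0,0],[0,0,-0.08],25]])

```text
time: 5.55
tcp_pos: [0.5817, 0.0478, 0.125]
ee_rot: [[0.709, 0.706, 0.001], [0.706, -0.709, 0.002], [0.002, -0.0, -1.0]]
wrist_force: [-0.5, -0.8, 2.1]
gripper_width: 0.0349
```

Run:
```python
from h import *
o=get_obs(); print(o['qpos'],o['tcp_pos'],o['torque'],o['ee_rot'][:2,0])
```

```text
[ 37.62998313  44.38090197 -63.96267738 102.98465665  45.00891609
  62.48918238   2.15568785] [0.58165281 0.04782846 0.12500338] [-0.00615866  0.20756035 -0.37511723] [0.70859104 0.70561513]
```

At the stop (torque rose to 0.38 N m). Next: release, lift and go above the bar.

Emit:
jog_arm(plan=[[[0,0,0],[0,0,0],65],[[0,0,0],[0,0,0],65],[[0,0,-1],[0,0,0],65],[[0,0,-5],[0,0,0],65],[[0,0,-10],[0,0,0.1],80],[[-4,1,-12.5],[0,0,0.28],100],[[-9,2.4,-12.5],[0,0,0.46],100],[[-12.7,3.4,-12.5],[0,0,0.64],100],[[-12.7,3.4,-12.5],[0,0,0.82],100],[[-12.7,3.4,-12.5],[0,0,1.0],100],[[-12.7,3.4,-12.5],[0,0,1.016],100],[[-12.7,3.4,-12.5],[0,0,1.016],100]])

```text
time: 7.05
tcp_pos: [0.5156, -0.0658, 0.25]
ee_rot: [[0.974, -0.227, 0.002], [-0.227, -0.974, 0.002], [0.001, -0.002, -1.0]]
wrist_force: [-0.3, -0.0, -0.2]
gripper_width: 0.0852
```

Run:
```python
from h import *
o,p,d=snap('wrist','w4'); print(o['qpos'],o['tcp_pos'],o['ee_rot'])
snap('scene','s4');snap('side','sd4')
a=load('s4')[2][210:310,230:360]; b=load('sd4')[2][165:265,225:355]
cv2.imwrite('pics/c4.png',np.hstack([cv2.resize(a,(400,308),interpolation=3),cv2.resize(b,(400,308),interpolation=3)]))
```

```text
[ 55.60350046  23.83338597 -63.94017112 105.51333251  23.45241953
  65.31120505 -29.61029508] [ 0.51557865 -0.06579229  0.24999962] [[ 0.97391104 -0.22692319  0.00177681]
 [-0.22692616 -0.97391049  0.00169549]
 [ 0.00134571 -0.00205446 -0.99999698]]
```

View pics/w4.png

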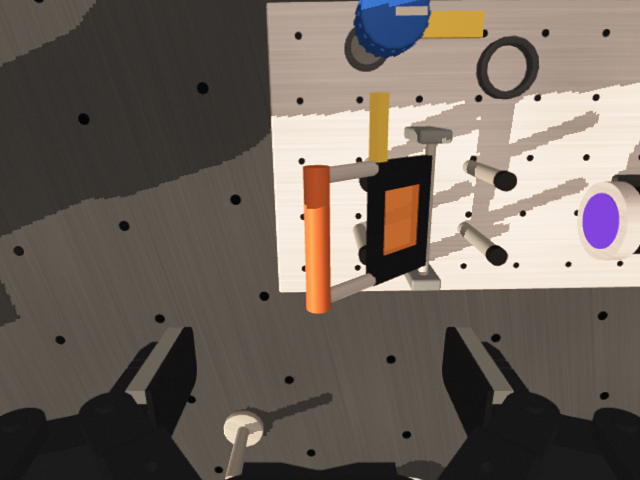

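View pics/c4.png

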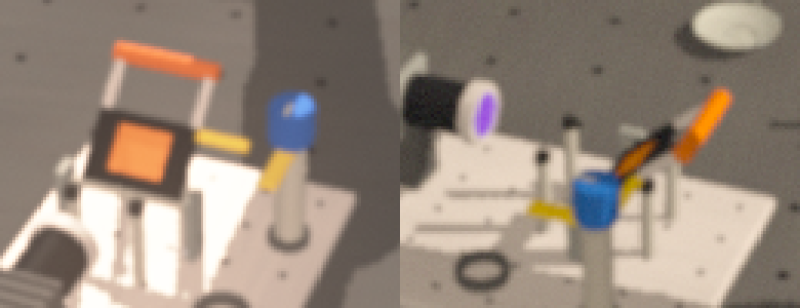

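The tongue now points to the lamp, along the image's x axis. In the wrist view the bar runs from (317,166) to (318,311), parallel to tool y.

Run:
```python
from h import *
o=load('w4')[0]; R=np.array(o['ee_rot'])
for c in [world('w4',[[317.3,239]],z=.140)[0],world('w4',[[317.3,239]])[0],world('w4',[[317.3,168]],z=.140)[0],world('w4',[[317.5,309]],z=.140)[0]]:
    print(c,R.T@(c-o['tcp_pos']))
```

```text
[ 0.51490419 -0.06469556  0.14      ] [-0.00105378 -0.00068908  0.10999995]
[ 0.51504608 -0.06411167  0.14197912] [-0.00104542 -0.001294    0.10802209]
[ 0.52476038 -0.02259443  0.14      ] [-0.00100856 -0.04392841  0.11008885]
[ 0.50423979 -0.11081051  0.14      ] [-0.00097526  0.04664275  0.10990282]
```

Emit:
jog_arm(plan=[[[-0.1,0,5],[0,0,0],80],[[-0.1,0,9],[0,0,0],80],[[-0.1,0,12],[0,0,0],80],[[-0.1,0,13.1],[0,0,0],80],[[-0.1,0,13.1],[0,0,0],80],[[-0.1,0,13.1],[0,0,0],40],[[-0.1,0,13.1],[0,0,0],15],[[-0.1,0,13.1],[0,0,0],5],[[-0.1,0,13.1],[0,0,0],5],[[-0.1,0,13.1],[0,0,0],5],[[-0.1,0,13.1],[0,0,0],5]], force=25)

```text
time: 8.57
tcp_pos: [0.5148, -0.0654, 0.1193]
ee_rot: [[0.974, -0.228, 0.001], [-0.228, -0.974, 0.002], [0.001, -0.002, -1.0]]
wrist_force: [-3.1, -0.1, 6.1]
gripper_width: 0.0153
```

Run:
```python
from h import *
o,p,d=snap('wrist','w5'); print(o['qpos'],o['tcp_pos'],o['ee_rot'],o['wrist_force'],o['torque'])
```

```text
[ 47.68163501  33.19336841 -55.19858094 112.38232178  34.41186508
  52.47144346 -38.39889957] [ 0.51475404 -0.06541043  0.11928089] [[ 0.97362965 -0.22812973  0.00146093]
 [-0.22813195 -0.97362892  0.00159093]
 [ 0.00105947 -0.00188226 -0.99999767]] [-3.09769636 -0.09052866  6.06906035] [-0.06814245  0.51050725  0.11070889]
```

View pics/w5.png

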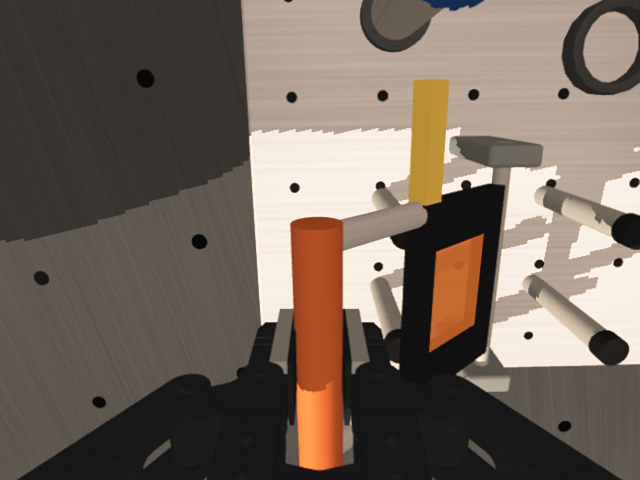

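Bar held (15.3 mm opening). Now swinging it along the 115 mm arc, in two parts.

Emit:
jog_arm(plan=[[[0.39,0,-0.42],[0,0,0],5],[[0.8,0,-0.82],[0,0,0],5],[[1.23,0,-1.21],[0,0,0],5],[[1.68,0,-1.57],[0,0,0],5],[[2.15,0,-1.9],[0,0,0],5],[[2.63,0,-2.21],[0,0,0],5],[[3.13,0,-2.5],[0,0,0],5],[[3.64,0,-2.77],[0,0,0],5],[[4.16,0,-3.0],[0,0,0],5],[[4.7,0,-3.21],[0,0,0],5],[[5.24,0,-3.4],[0,0,0],5],[[5.24,0,-3.4],[0,0,0],5]])

```text
time: 10.12
tcp_pos: [0.5668, -0.0769, 0.1541]
ee_rot: [[0.974, -0.228, 0.003], [-0.228, -0.974, 0.002], [0.002, -0.003, -1.0]]
wrist_force: [-3.1, 3.1, 6.3]
gripper_width: 0.015
```

Run:
```python
from h import *
o,p,d=snap('wrist','w6'); print(o['qpos'],o['tcp_pos'],o['wrist_force'],o['torque'],o['gripper_width'])
snap('side','sd6'); b=load('sd6')[2][165:265,225:355]; cv2.imwrite('pics/c6.png',np.hstack([cv2.resize(b,(500,400),interpolation=3),cv2.resize(p[:,:,::-1],(300,400))]))
```

```text
[ 46.16015685  35.14105481 -55.28713782 103.73546898  33.37494806
  58.96611084 -35.40598211] [ 0.5667683  -0.07687999  0.15406857] [-3.09807753  3.09512679  6.26166619] [0.62864471 0.86007923 0.15332544] 0.014974568244649681
```

View pics/c6.png

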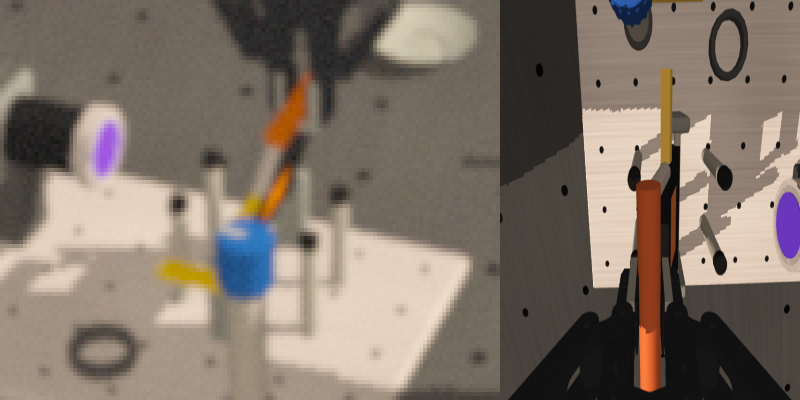

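Emit:
jog_arm(plan=[[[0.47,0,-0.14],[0,0,0],5],[[1.03,0,-0.27],[0,0,0],5],[[1.6,0,-0.37],[0,0,0],5],[[2.17,0,-0.45],[0,0,0],5],[[2.7,0,-0.5],[0,0,0],5],[[3.1,0,-0.51],[0,0,0],5],[[3.3,0,-0.51],[0,0,0],5],[[3.3,0,-0.51],[0,0,0],5],[[3.3,0,-0.51],[0,0,0],5]])

```text
time: 11.35
tcp_pos: [0.5987, -0.0841, 0.1592]
ee_rot: [[0.974, -0.227, 0.003], [-0.227, -0.974, 0.002], [0.002, -0.003, -1.0]]
wrist_force: [-0.3, 3.6, 1.4]
gripper_width: 0.0151
```

Run:
```python
from h import *
o,p,d=snap('wrist','w7'); print(o['tcp_pos'],o['wrist_force'],o['torque'],o['gripper_width'],np.abs(o['joint_vel']).max())
snap('side','sd7'); snap('scene','s7'); b=load('sd7')[2][165:265,225:355]; a=load('s7')[2][210:310,230:360]
cv2.imwrite('pics/c7.png',np.hstack([cv2.resize(b,(400,308),interpolation=3),cv2.resize(a,(400,308),interpolation=3)]))
```

```text
[ 0.59872897 -0.08407015  0.15918717] [-0.28692682  3.56462691  1.38256757] [0.88461752 0.33208546 0.15791538] 0.015148576007418264 0.19493176003202073
```

View pics/w7.png

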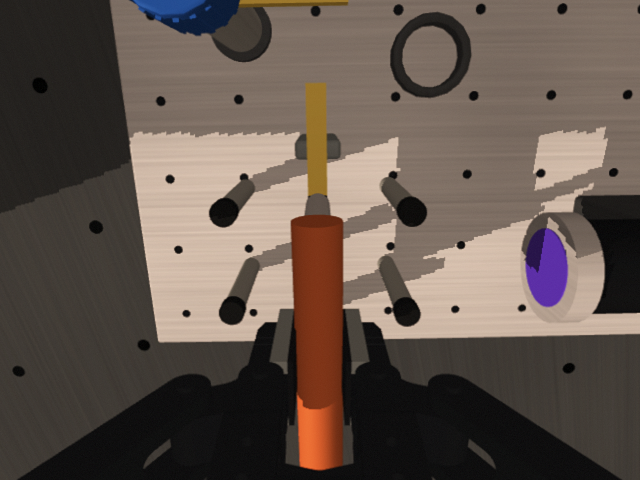

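View pics/c7.png

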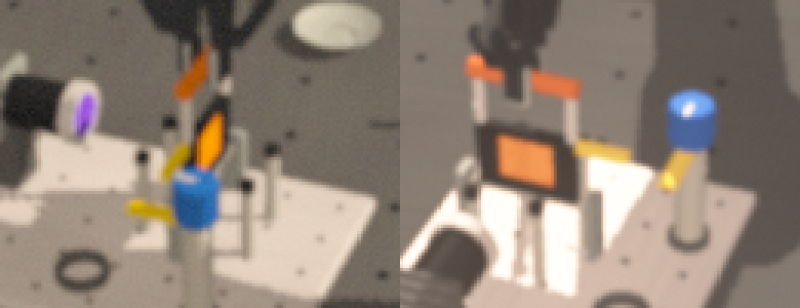

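Upright: the bar (318), ear (316) and hinge bearing (318) all line up with the vertical plane through the wrist camera. I'll hold half a second, then check the numbers.

Emit:
jog_arm(plan=[[[0,0,0],[0,0,0],5],[[0,0,0],[0,0,0],5],[[0,0,0],[0,0,0],5],[[0,0,0],[0,0,0],5],[[0,0,0],[0,0,0],5]])

```text
time: 12.12
tcp_pos: [0.5986, -0.0841, 0.1592]
ee_rot: [[0.974, -0.227, 0.003], [-0.228, -0.974, 0.002], [0.002, -0.003, -1.0]]
wrist_force: [-0.8, 4.0, 1.3]
gripper_width: 0.0151
```

Run:
```python
from h import *
o,p,d=snap('wrist','w8'); R=np.array(o['ee_rot']); print(o['time'],o['tcp_pos'],o['wrist_force'],o['gripper_width'],np.abs(o['joint_vel']).max())
cv2.imwrite('pics/w8c.png',cv2.resize(p[60:240,240:400,::-1],(640,600)))
b=world('w8',[[317.5,225]],z=.183)[0]; h=world('w8',[[318,148]],z=.065)[0]
print(b,h); e=np.array([.9735,-.2285,0]); print((b-h)@e/.118)
```

```text
12.125 [ 0.59862141 -0.0840847   0.15915548] [-0.79637203  3.99515579  1.29636209] 0.015072238031653295 0.04498279159130178
[ 0.60854868 -0.03947859  0.183     ] [ 0.61126961 -0.02844251  0.065     ]
-0.0010769685250245232
```

View pics/w8c.png

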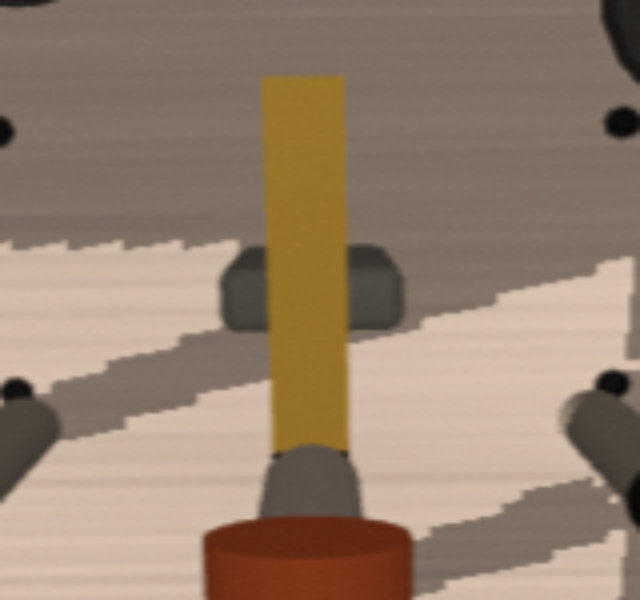

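The measured tilt is about 0.00 rad, and the arm is still and gripping. Handing in.

```bash
python3 -c "
from station import *
print(finish_job())"
```

```text
the job is handed in; nothing more can be done
None
```

I unscrewed the cap anticlockwise to its stop. I then pinched the flap's orange bar, swung it up along its 115 mm arc, and handed the job in at 12.1 s of the 42 s allowed with the gripper still holding it upright. No verdict came back on hand-in.

- **Cap:** it turned with the gripper for about 1.56 rad. At the end the torque rose from 0.06 to 0.38 N m, which shows it reached the stop. The wrist view then showed the tongue pointing to the lamp.
- **Flap:** the last wrist picture puts its tilt at about 0.00 rad; I put the uncertainty near 0.02 rad. The arm was still, and the gripper opening was 15.1 mm on the 16 mm bar.
- **Sideways force:** the wrist still read about 4 N sideways, along the bar, at the end. I left that as it was.
- **Loose things:** I saw no contact with them, and the ones visible in the pictures looked unmoved. I did not measure their final positions.
- **Measurement disagreement:** the scene and side cameras differed from the wrist camera by about 4 mm on the cap's position. The grip on the cap settled this in favour of the wrist camera, and I used a value between the two for the approach to the bar.

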